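# Tap a new bearing cup into a shaker platform

## Task

Set the new bright steel bearing cup from the blue tray into the mouth of the bearing housing on the upturned shaker platform and let go. Then take the orange-handled drift from its stand and tap the cup down with its tip, a little at a time and alternately on opposite sides of the rim so that it never cocks, until it sits square and fully home, flush with the housing's face; drive it with the drift only, not with the fingers. Stand the drift back in its stand and leave everything else on the bench where it is.

Things in the scene. Friction and masses are not known exactly. Their poses are not given: they have to be found in the camera images.
- cup: The new bearing cup: a plain bright steel ring, outside diameter 52 mm, inside 38 mm, 15 mm tall, about 115 g. The top of its rim is flat from 19.5 to 23.5 mm from the axis, with a chamfer of 2.5 mm outside that. It lies flat in the tray, the right way up. Origin at the centre of its underside, z up along its axis.
- drift: Hand drift, about 90 g, hanging upright in its stand. White nylon shank, 12 mm in diameter with a round nose (15 mm from 18 mm up); orange collar, 36 mm in diameter, 60 to 66 mm above the tip; orange handle, 22 mm in diameter, 66 to 116 mm above the tip. Held with the fingertips just above the collar it cannot slip up. Origin at the end of the nose, z up along the axis to the handle.
- platform: The shaker platform lying upside down, fixed and level: aluminium plate 200 x 200 mm on a mat, edge 19 mm high, with a dark round boss in its middle (90 mm in diameter, flat face 42 mm above the bench) holding the vertical bore. Origin under the bore's centre, on the bench.
- bore_mouth (a point): Centre of the bore in the plane of the boss's face. The bore is 53.8 mm in diameter, 15 mm deep, with a 3 mm chamfer at the mouth. The cup drops in about 5 mm by its own weight, its rim then standing about 10 mm above the face, and stops on the tight steel tolerance ring inside, whose corrugations go down with it by friction.
- bore_seat (a point): Centre of the shoulder at the bottom of the bore, 15 mm below the face; the cup's underside rests on it when home. From where the cup drops in, a push of about 10 to 16 N on one side of the rim moves that side down, and it stays where it is left. Pushed on one side only it cocks; lowering one side about 2 mm below the other is safe, 5 mm is not.
- stand_hole0 (a point): Centre of the drift hole's mouth, in the top of the grey stand (75 x 75 mm block, 70 mm tall, fixed). The hole is 24 mm in diameter with a 2 mm chamfer and goes right through; the drift hangs in it with its collar resting on the top, tip 60 mm below this point.
- tray: Fixed shallow blue parts tray, 220 mm (its x) by 140 mm (its y), rim 12 mm high, floor 3 mm thick. Origin under its centre. The cup and the worn-out bearing lie in it about 100 mm apart along its x, either way round. Tray and stand may be on either side of the platform.
- old_bearing: The worn-out bearing, a rusty brown solid disc with a black seal, 50 mm in diameter, 15 mm tall, in the tray: leave it. Origin under its centre.
- screw_jar: Small whitish jar with a red cap, 40 mm in diameter, 50 mm tall: a bystander. Origin under its centre.
- tape: Roll of paper tape lying flat, 84 mm in diameter, 24 mm tall: a bystander. Origin under its centre.
- screwdriver: Screwdriver lying on the bench, 190 mm long: a bystander. Origin under its middle, x towards its tip.
- grease_pot: Green pot, 52 mm in diameter, 45 mm tall: a bystander. Origin under its centre.
- ethanol: White bottle with a blue cap, 72 mm in diameter, 160 mm tall: a bystander. Origin under its centre.
Not all that is in view belongs to the job. What is shaped like the drift but purple is not meant.

How it is judged:
By the outcome, as a careful person would: the job done as asked, in the order asked, and still so for the second after the job is handed in, with the robot touching nothing.
It also fails if it takes over 72 s, if anything falls off the work surface, if the arm or the gripper's body presses on something with over 40 N, if the wrist force passes 120 N, or if a joint passes its speed limit or range.

## Robot

A 6-joint arm with a two-finger parallel gripper is mounted at the origin on the work surface. World frame = base frame: x ahead of the robot, y to its left, z up, the work surface at z = 0. Lengths are in mm, angles in rad, forces in N, time in s.
With the tool pointing down it reaches from about 400 to 925 mm from the base axis. Payload 12.5 kg.
Tool frame: the origin (TCP) lies between the finger pads; the fingertips stand 19 mm ahead of it and the grasp point (between the pads) is the TCP; z points along the fingers, y is the line along which they close (so a half turn about z gives the same grasp; the last joint's range is limited). The gripper opens to 95 mm and grips with 3 to 60 N. Pads are 20 mm wide; open, the fingers measure 119 mm over their backs; the gripper's body (75 mm by 180 mm) begins 59 mm behind the grasp point.
Start: joints at [-1.349, 0.491, 1.559, -0, 1.092, -0.106], TCP at [201.248, -591.729, 233.661] pointing down, gripper open.
Joint ranges: [-3.1, 3.1], [-0.84, 2.19], [0.05, 2.79], [-1.13, 4.28], [0.06, 2.93], [-2.69, 2.69]. Speed limits (rad/s): [2.22, 2.22, 2.79, 3.14, 3.14, 3.14].

## Interface

Orientations are given as a unit quaternion [x, y, z, w].
In Python, from workcell import * gives the robot as it stands.
- The arm moves only by the shell command python3 -m jog 'ROWS'. ROWS is JSON, a list of rows, each a list of 5 numbers: the finger opening in m, from 0 to 0.0951, then the shift along the tool's x, y, z in m, then the turn about the tool's z in degrees. In form: [[grip, x, y, z, roll], ...]. A call has 1 to 12 rows; each row shifts and turns the commanded pose from where the row before left it, along the tool's axes as they then stand; what a row does not reach is not made up. A row lasts 1/12 s, in which the tool goes at most 41.7 mm and 7.16 degrees, less where a joint would pass 70% of its speed; a pose out of reach is approached as far as the arm can. A call with a gripper value outside its range is refused whole. The fingers move at their own pace and stop on an object; the grip force is fixed at half the most. Time passes only in rows, so rows that do not move let the fingers close. It gives the time, the measured TCP pose, the force, the opening and the grip force at its end, in the units of the state.
- read_state(): the state, without advancing time (a new reading comes with each control period).
- camera(name): name is "scene" or "top" or "wrist"; returns the picture (384x512x3 uint8, red, green, blue); there is no depth.
- camera_model(name): a dict with "fx", "fy", "cx", "cy" (pixels), "k1" (the pictures are not rectified: a ray, as slopes to the right and down, at radius r is drawn at 1 + k1 r^2 times it, then the intrinsics apply), "cam_to_world" (4x4, takes a point from camera to world coordinates). Camera axes: x right, y down, z forward; pixel columns grow to the right and rows downward; lengths in mm; the calibration is good to about 2 mm. A picture is of the moment at which its call begins: read the wrist's pose just before it. camera_model takes no time and is no camera call; for the wrist camera it gives the pose at the moment of the call.
- close_job(): hands the job in; it is judged then, once.
Trained networks look in the newest picture that a camera, given by its name, has taken for a name from the list of things; names that differ only in an ending like _2 or _b are one class to them, and where a whole thing is asked for, a point or a joint stands for the part that bears it (a point fixed in the world has none). Each returns a list of dicts, best first, with "score" (0 to 1); they miss things now and then, are a little off and sometimes report something else, mostly with a low value. They report only what shows in the picture. A call takes as long as a camera call. They do not tell look-alikes from the thing itself.
- trace(query, camera): "region" (384x512 bool, what is visible of it) and "box" ([left, top, right, bottom] in pixels, round what is visible of it).
The state is a dict: "clock": time; "joint_pos": joint angles; "joint_velocities": joint speeds; "effort": joint torques, N m; "tool_pos": TCP position; "tool_rot": TCP orientation; "contact_force": force on the tool from outside, world axes, zero at the start; "wrist_torque": the same for the moment, N m; "finger_gap": finger opening in mm; "grip_force": force on a finger pad.
Only numpy, scipy, OpenCV 4.12 (cv2) and the standard library are available. Lean on these libraries where they do the work, as an engineer would, in place of code of your own. Each camera call takes 0.05 s, during which the arm holds its last target. There are 200 camera calls.

## Working session

There is one attempt and no reset: what is moved stays moved. The work goes in short steps, Python scripts to look and compute and a shell command to move; the robot and the scene stay as the last step left them, time stands still between calls to the robot, and variables do not carry over. Pictures are saved under pics/ and viewed, at most 12 in all, crops included, and the job is handed in when it is done.

```bash
mkdir -p pics; ls
cat > h.py <<'E'
from workcell import *
import numpy as np, cv2
def K(m): return np.array([[m["fx"],0,m["cx"]],[0,m["fy"],m["cy"]],[0,0,1.]]), np.array([m["k1"],0,0,0,0.])
def px2w(m,uv,z):
    k,d=K(m); p=cv2.undistortPoints(np.array(uv,float).reshape(-1,1,2),k,d).reshape(-1,2)
    T=np.array(m["cam_to_world"]); r=np.c_[p,np.ones(len(p))]@T[:3,:3].T; o=T[:3,3]
    return o+r*((z-o[2])/r[:,2])[:,None]
def w2px(m,P):
    k,d=K(m); T=np.linalg.inv(np.array(m["cam_to_world"])); 
    return cv2.projectPoints(np.array(P,float).reshape(-1,1,3),cv2.Rodrigues(T[:3,:3])[0],T[:3,3],k,d)[0].reshape(-1,2)
def save(n,im): cv2.imwrite("pics/"+n,im[:,:,::-1])
E
python3 - <<'E'
from h import *
a=camera("top");b=camera("scene")
save("top.png",a);save("scene.png",b)
m=camera_model("top");print(m)
for q,z in [("cup",18),("drift",116),("platform",19),("tray",12),("old_bearing",18),("screw_jar",50),("tape",24),("screwdriver",20),("grease_pot",45),("ethanol",160),("stand_hole0",70)]:
    for r in trace(q,"top")[:3]:
        ys,xs=np.nonzero(r["region"]); c=(xs.mean(),ys.mean())
        print(q,round(r["score"],2),np.round(r["box"]),np.round(c),np.round(px2w(m,c,z)[0]))
s=read_state();print(s["clock"],s["tool_rot"],s["tool_pos"])
E
```

```text
pics
{'fx': 458.6778824226204, 'fy': 458.6778824226204, 'cx': 251.1522738518327, 'cy': 194.61928186412743, 'k1': 0.002850308169686203, 'cam_to_world': array([[ 1.51717955e-02, -9.98233353e-01,  5.74455337e-02,
         4.88830198e+02],
       [-9.99840902e-01, -1.56850427e-02, -8.49415223e-03,
        -1.93959777e+01],
       [ 9.38018171e-03, -5.73075226e-02, -9.98312506e-01,
         1.44294863e+03],
       [ 0.00000000e+00,  0.00000000e+00,  0.00000000e+00,
         1.00000000e+00]])}
cup 0.55 [129. 229. 143. 245.] [136. 236.] [438. 323.  18.]
cup 0.49 [328. 210. 358. 239.] [343. 224.] [ 483. -319.   18.]
drift 0.67 [340. 219. 352. 231.] [347. 224.] [ 485. -309.  116.]
drift 0.62 [342. 253. 356. 266.] [349. 259.] [ 384. -314.  116.]
drift 0.51 [304. 234. 316. 246.] [311. 238.] [ 443. -206.  116.]
platform 0.83 [193. 152. 269. 229.] [232. 191.] [582.  28.  19.]
old_bearing 0.45 [130. 196. 152. 210.] [141. 203.] [539. 311.  18.]
screw_jar 0.74 [168. 110. 184. 138.] [177. 125.] [779. 200.  50.]
screw_jar 0.5 [187. 259. 203. 275.] [196. 265.] [355. 133.  50.]
screwdriver 0.64 [164. 108. 184. 168.] [176. 129.] [773. 207.  20.]
grease_pot 0.79 [224. 123. 239. 141.] [232. 130.] [767.  31.  45.]
ethanol 0.74 [300. 139. 324. 164.] [313. 151.] [ 690. -203.  160.]
ethanol 0.2 [117. 183. 169. 257.] [141. 220.] [487. 276. 160.]
stand_hole0 0.94 [330. 207. 358. 238.] [344. 225.] [ 482. -310.   70.]
0.65 [9.86598581e-01 1.63166283e-01 1.24059285e-06 5.98111313e-05] [ 201.24493647 -591.72326943  233.67560369]
```

View pics/top.png

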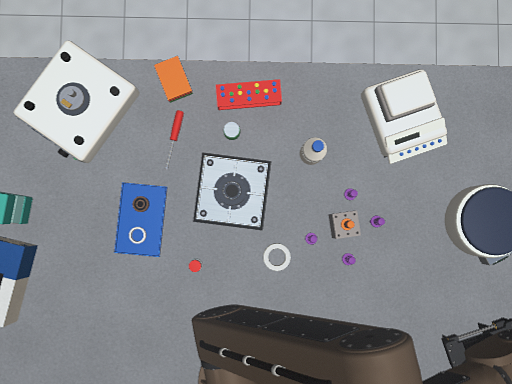

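View pics/scene.png

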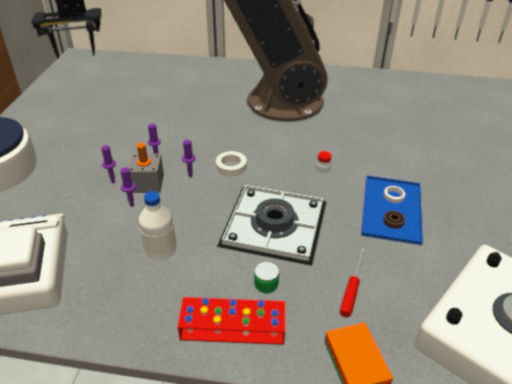

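The top view shows the stand and orange drift at px (347,224) with purple look-alikes around it. The tray has the cup at (137,235) and the old bearing at (141,204). The boss is at (232,190). In the scene view the purple drifts stand loose on the bench. I'll go above the cup.

```bash
python3 -m jog '[[0.095,0,0,0,6.26],[0.095,0,0,0,6.26],[0.095,0,0,0,6.26],[0.095,0.023,-0.033,0,0],[0.095,0.023,-0.033,0,0],[0.095,0.023,-0.033,0,0],[0.095,0.023,-0.033,0,0],[0.095,0.023,-0.033,0,0],[0.095,0.023,-0.033,0,0],[0.095,0.023,-0.033,0,0],[0.095,0.023,-0.033,0,0],[0.095,0.023,-0.033,0,0]]'
python3 -m jog '[[0.095,0.023,-0.033,0,0],[0.095,0.023,-0.033,0,0],[0.095,0.023,-0.033,0,0],[0.095,-0.003,-0.041,0,0],[0.095,-0.003,-0.041,0,0],[0.095,-0.003,-0.041,0,0],[0.095,-0.003,-0.041,0,0],[0.095,-0.003,-0.041,0,0],[0.095,-0.003,-0.041,0,0],[0.095,-0.003,-0.041,0,0]]'
python3 - <<'E'
from h import *
m=camera_model("top")
print(px2w(m,[137,235],18),px2w(m,[232,190],42))
s=read_state();print(s["clock"],s["tool_rot"],s["tool_pos"],s["contact_force"])
m=camera_model("wrist");a=camera("wrist");save("w1.png",a);print(m)
E
```

```text
clock: 1.65
tool_pos: [409.0, -293.0, 233.9]
tool_rot: [1.0, -0.0, 0.0, 0.0]
contact_force: [0.8, -0.4, 0.7]
finger_gap: 95.1
grip_force: 0.0
clock: 2.48
tool_pos: [455.7, 93.2, 233.9]
tool_rot: [1.0, -0.0, 0.0, 0.0]
contact_force: [1.1, 0.0, 0.5]
finger_gap: 95.3
grip_force: 0.0
[[440.38151752 319.11028164  18.        ]] [[582.68047696  27.50082444  42.        ]]
2.4833 [ 9.99999948e-01 -7.42533119e-05  3.14578060e-04  1.98416687e-05] [455.6891965   93.18217841 233.88365519] [1.06766263 0.03817902 0.48214848]
{'fx': 296.6450806126797, 'fy': 296.6450806126797, 'cx': 254.4293867092156, 'cy': 191.439707616372, 'k1': -0.07354412492735042, 'cam_to_world': array([[-9.27682511e-04, -9.56669855e-01, -2.91173364e-01,
         5.37807451e+02],
       [-9.99999492e-01,  7.72655810e-04,  6.47399598e-04,
         9.33379781e+01],
       [-3.94370888e-04,  2.91173816e-01, -9.56670086e-01,
         3.84588225e+02],
       [ 0.00000000e+00,  0.00000000e+00,  0.00000000e+00,
         1.00000000e+00]])}
```

View pics/w1.png

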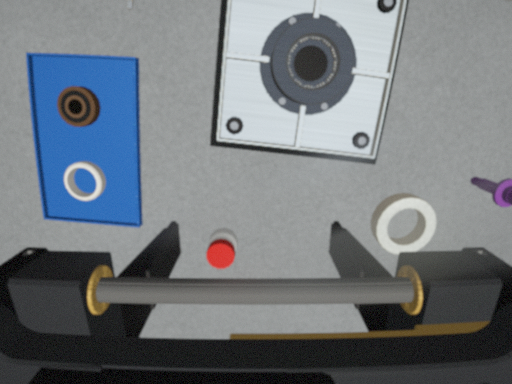

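The wrist view shows the cup at (84,181), the old bearing at (78,105) and the boss at (309,63). I'll move above the cup and measure it there.

```bash
python3 -m jog '[[0.095,-0.0025,-0.038,0,0],[0.095,-0.0025,-0.038,0,0],[0.095,-0.0025,-0.038,0,0],[0.095,-0.0025,-0.038,0,0.0],[0.095,-0.0025,-0.038,0.02,0],[0.095,-0.0025,-0.036,0.04,0],[0.095,0,0,0.04,0],[0.095,0,0,0,0]]'
python3 - <<'E'
from h import *
m=camera_model("wrist");a=camera("wrist");save("w2.png",a);s=read_state()
print(s["tool_pos"])
for q in ("cup","old_bearing"):
  for r in trace(q,"wrist")[:2]:
    ys,xs=np.nonzero(r["region"]); l=np.max(r["box"])
    b=r["box"]
    c,ax,an=cv2.minAreaRect(np.c_[xs,ys].astype(np.float32))
    print(q,r["score"],b,px2w(m,[c,[(b[0]+b[2])/2,(b[1]+b[3])/2]],18))
E
```

```text
clock: 3.2
tool_pos: [439.1, 307.9, 137.7]
tool_rot: [1.0, 0.001, -0.004, 0.002]
contact_force: [0.2, -0.1, -1.1]
finger_gap: 94.6
grip_force: 0.0
[440.34545701 307.5596509  140.894481  ]
cup 0.88 [211.8, 161.7, 266.0, 215.8] [[441.74556236 320.92498698  18.        ]
 [440.50527369 322.46048068  18.        ]]
old_bearing 0.57 [220.6, 53.4, 278.0, 113.5] [[536.17940489 313.67518708  18.        ]
 [535.47784981 312.29757213  18.        ]]
```

View pics/w2.png

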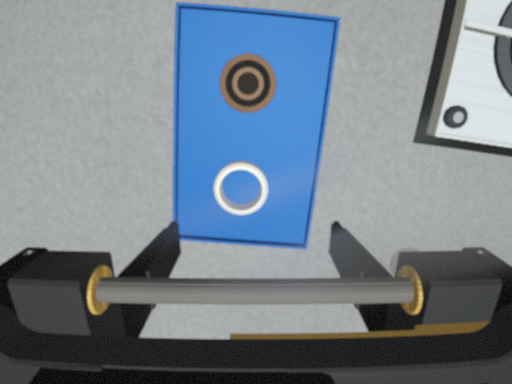

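The cup is centred near px (241,188), which is about (441, 321.5). The tray's left rim is close, so I'll open to only 75 mm and go down.

```bash
python3 -m jog '[[0.075,0,-0.007,0,0],[0.075,0,-0.0065,0.02,0],[0.075,0,0,0.03,0],[0.075,0,0,0.03,0],[0.075,0,0,0,0],[0.075,0,0,0,0]]'
```

```text
clock: 3.85
tool_pos: [442.4, 321.4, 64.3]
tool_rot: [1.0, -0.0, -0.0, 0.0]
contact_force: [-0.0, -0.2, 1.3]
finger_gap: 75.0
grip_force: 0.0
```

```bash
python3 -m jog '[[0.075,-0.001,0,0.018,0],[0.075,0,0,0.0173,0],[0.075,0,0,0,0],[0.045,0,0,0,0],[0.045,0,0,0,0],[0.045,0,0,0,0],[0.045,0,0,0,0],[0.045,0,0,0,0],[0.045,0,0,0,0]]'
```

```text
clock: 4.6
tool_pos: [441.3, 321.6, 29.1]
tool_rot: [1.0, 0.0, 0.001, -0.0]
contact_force: [-1.2, -1.0, 9.8]
finger_gap: 51.2
grip_force: 30.0
```

```bash
python3 -m jog '[[0.045,0,0,-0.015,0],[0.045,0,0,-0.035,0],[0.045,0,0,-0.04,0],[0.045,0.01,0.02,-0.03,0],[0.045,0.016,0.035,-0.02,0],[0.045,0.016,0.035,0,0],[0.045,0.016,0.035,0,0],[0.045,0.016,0.035,0,0],[0.045,0.016,0.035,0,0],[0.045,0.010,0.025,0,0],[0.045,0,0,0,0],[0.045,0,0,0,0]]'
python3 - <<'E'
from h import *
m=camera_model("wrist");a=camera("wrist");save("w3.png",a);s=read_state()
print(s["tool_pos"],s["finger_gap"],s["contact_force"])
for q in ("cup","bore_mouth","platform"):
  for r in trace(q,"wrist")[:2]: print(q,r["score"],r["box"])
print(w2px(m,[[582.7,27.5,42]]))
E
```

```text
clock: 5.6
tool_pos: [540.5, 101.5, 167.3]
tool_rot: [1.0, -0.001, -0.0, 0.0]
contact_force: [-0.4, -0.5, -0.4]
finger_gap: 51.2
grip_force: 30.0
[540.06819922 102.55380992 167.31696224] 50.40366273945598 [-0.48648929  0.4065554   0.190854  ]
cup 0.63 [211.5, 198.4, 296.7, 279.1]
cup 0.57 [422.7, 271.7, 448.4, 335.9]
bore_mouth 0.87 [207.8, 22.0, 441.9, 246.4]
platform 0.95 [208.1, 17.1, 446.2, 247.2]
[[333.7910109  145.94508766]]
```

View pics/w3.png

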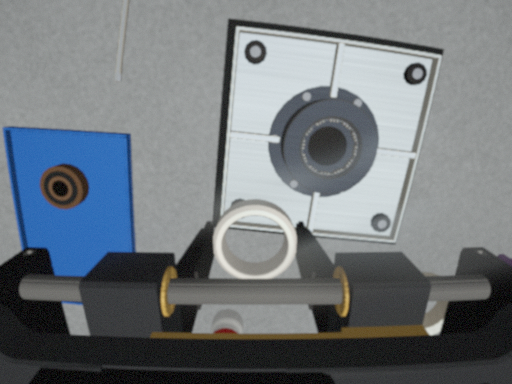

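Cup is held. The boss is at about (323,141) and the bore at (329,145). I'll shift so the bore sits straight ahead of the hand, then fit its centre.

```bash
python3 -m jog '[[0.045,0.004,0.025,0,0],[0.045,0.004,0.025,0,0],[0.045,0.004,0.025,0,0],[0.045,0,0,0,0],[0.045,0,0,0,0],[0.045,0,0,0,0]]'
cat > bore.py <<'E'
from h import *
from scipy.optimize import minimize
def bore(name):
    m=camera_model("wrist");a=camera("wrist");g=cv2.GaussianBlur(cv2.cvtColor(a,cv2.COLOR_RGB2GRAY),(3,3),0).astype(np.float32)
    t=np.linspace(0,2*np.pi,180)
    def ring(x,y,r,z):
        p=w2px(m,np.c_[x+r*np.cos(t),y+r*np.sin(t),0*t+z]).astype(np.float32)
        return cv2.remap(g,p[:,0].reshape(1,-1),p[:,1].reshape(1,-1),cv2.INTER_LINEAR)[0]
    best=[]
    for R in (45,29.9,26.9):
        z=42 if R!=26.9 else 39
        S=[(np.median(np.abs(ring(x,y,R+1.5,z)-ring(x,y,R-1.5,z))),x,y) for x in np.arange(570,596,1.) for y in np.arange(14,42,1.)]
        S.sort(reverse=True); print(R,[tuple(np.round(q,1)) for q in S[:4]])
    x,y=S[0][1:]
    b=a.copy()
    return m,a
if __name__=="__main__":
    m,a=bore("w4"); s=read_state(); print(s["clock"],s["tool_pos"],s["contact_force"])
    b=cv2.resize(a[60:260,140:380],None,fx=3,fy=3); t=np.linspace(0,2*np.pi,120)
    for R,z,c in((45,42,(255,0,0)),(29.9,42,(0,255,0)),(26.9,39,(255,255,0))):
        p=(w2px(m,np.c_[582.7+R*np.cos(t),27.5+R*np.sin(t),0*t+z])-[140,60])*3
        cv2.polylines(b,[p.astype(int)],True,c,1)
    save("w4.png",b)
E
python3 bore.py
```

```text
clock: 6.3
tool_pos: [551.9, 28.8, 167.2]
tool_rot: [1.0, 0.0, -0.0, -0.0]
contact_force: [0.2, 0.8, -0.9]
finger_gap: 51.1
grip_force: 30.0
45 [(np.float64(10.0), np.float64(579.0), np.float64(32.0)), (np.float64(10.0), np.float64(586.0), np.float64(39.0)), (np.float64(10.0), np.float64(579.0), np.float64(30.0)), (np.float64(9.8), np.float64(579.0), np.float64(28.0))]
29.9 [(np.float64(10.5), np.float64(571.0), np.float64(15.0)), (np.float64(10.3), np.float64(570.0), np.float64(14.0)), (np.float64(10.0), np.float64(571.0), np.float64(14.0)), (np.float64(9.6), np.float64(572.0), np.float64(30.0))]
26.9 [(np.float64(32.3), np.float64(581.0), np.float64(30.0)), (np.float64(28.5), np.float64(582.0), np.float64(30.0)), (np.float64(28.4), np.float64(581.0), np.float64(31.0)), (np.float64(26.7), np.float64(582.0), np.float64(31.0))]
6.35 [551.93177098  29.01759157 167.2414756 ] [ 0.09378877 -0.19840519 -0.61543795]
```

View pics/w4.png

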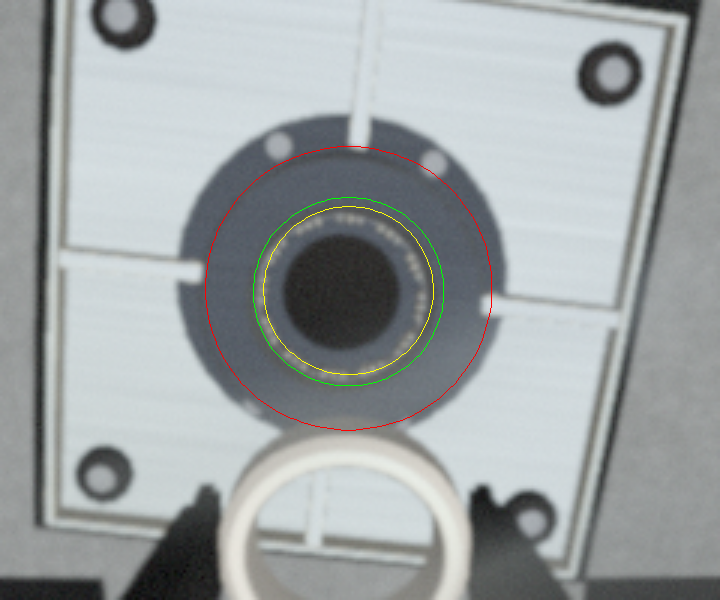

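The bore fit gives about (581.2, 29.8), from the speckled ring at crop px (343,297). I'll move over it and lower until the cup is in the mouth.

```bash
python3 -m jog '[[0.045,0.015,-0.0004,0,0],[0.045,0.0142,-0.0003,0.02,0],[0.045,0,0,0.035,0],[0.045,0,0,0.03,0],[0.045,0,0,0.007,0],[0.045,0,0,0,0],[0.045,0,0,0,0]]'
```

```text
clock: 6.93
tool_pos: [581.8, 29.2, 76.1]
tool_rot: [1.0, 0.0, 0.0, 0.0]
contact_force: [0.3, -0.3, -0.5]
finger_gap: 50.8
grip_force: 30.0
```

```bash
python3 -m jog '[[0.045,-0.0004,-0.0004,0.004,0],[0.045,0,0,0.004,0],[0.045,0,0,0.0035,0],[0.045,0,0,0,0],[0.045,0,0,0,0]]'
```

```text
clock: 7.35
tool_pos: [581.8, 29.0, 64.5]
tool_rot: [1.0, -0.0, 0.001, 0.0]
contact_force: [2.8, 2.6, 4.1]
finger_gap: 51.0
grip_force: 30.0
```

```bash
python3 -m jog '[[0.045,0.0005,-0.0005,0,0],[0.045,0,0,0,0],[0.045,0,0,0,0]]'; python3 -m jog '[[0.06,0,0,0,0],[0.06,0,0,0,0],[0.075,0,0,0,0],[0.075,0,0,0,0],[0.075,0,0,-0.02,0],[0.075,0,0,-0.04,0],[0.075,-0.02,0,-0.035,0],[0.06,-0.02,0,0,0],[0.06,0,0,0,0],[0.06,0,0,0,0]]'
python3 - <<'E'
from h import *
m=camera_model("wrist");a=camera("wrist");s=read_state();print(s["tool_pos"])
for r in trace("cup","wrist")[:2]:
    b=r["box"];print(r["score"],b,px2w(m,[(b[0]+b[2])/2,(b[1]+b[3])/2],52))
    if r["score"]>.5: 
        ys,xs=np.nonzero(r["region"]);h=cv2.convexHull(np.c_[xs,ys].astype(np.int32));print(cv2.fitEllipse(h))
save("w5.png",cv2.resize(a[60:260,140:380],None,fx=3,fy=3))
E
```

```text
clock: 7.6
tool_pos: [581.9, 29.4, 64.1]
tool_rot: [1.0, -0.0, 0.001, 0.0]
contact_force: [2.2, 0.9, 4.7]
finger_gap: 50.9
grip_force: 30.0
clock: 8.43
tool_pos: [541.1, 29.4, 159.1]
tool_rot: [1.0, -0.0, 0.0, 0.0]
contact_force: [0.6, -0.2, 0.1]
finger_gap: 62.1
grip_force: 0.0
[541.72100965  29.35074683 158.58328666]
0.63 [224.5, 125.6, 283.7, 181.2] [[579.55299981  29.97878012  52.        ]]
((254.33595275878906, 151.7635498046875), (58.793663024902344, 59.26266098022461), 118.23773193359375)
```

View pics/w5.png

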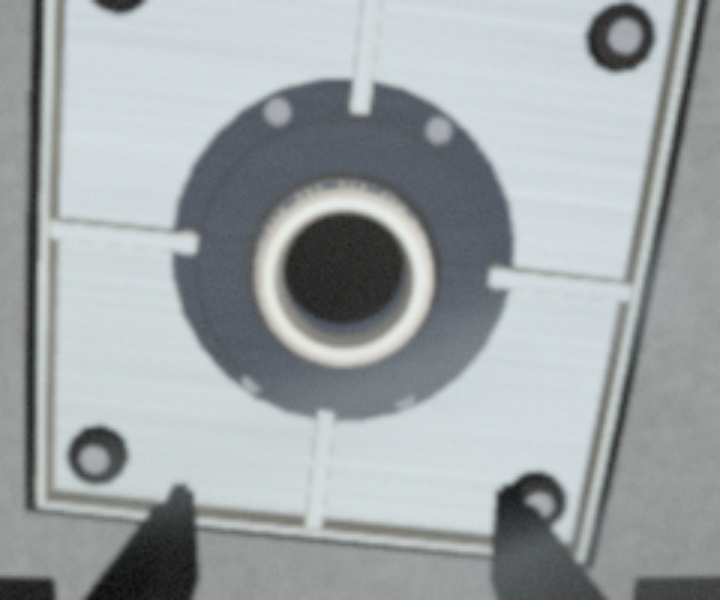

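The cup now sits in the bore's mouth, centred around crop px (344,272). Next is the drift.

```bash
python3 -m jog '[[0.06,0,0.01,-0.03,0],[0.06,-0.011,0.038,-0.01,0],[0.06,-0.011,0.038,0,0],[0.06,-0.011,0.038,0,0],[0.06,-0.011,0.038,0,0],[0.06,-0.011,0.038,0,0],[0.06,-0.011,0.038,0,0],[0.06,-0.011,0.038,0,0],[0.06,-0.011,0.038,0,0],[0.06,0,0.025,0,0],[0.06,0,0,0,0],[0.06,0,0,0,0]]'
python3 - <<'E'
from h import *
m=camera_model("wrist");a=camera("wrist");s=read_state();print(s["tool_pos"])
for q in("drift","stand_hole0"):
  for r in trace(q,"wrist")[:6]:
    b=r["box"];print(q,r["score"],b,px2w(m,[(b[0]+b[2])/2,(b[1]+b[3])/2],126 if q=="drift" else 70))
save("w6.png",a)
E
```

```text
clock: 9.53
tool_pos: [453.4, -310.9, 197.5]
tool_rot: [1.0, -0.001, -0.001, -0.001]
contact_force: [0.4, 0.1, 0.3]
finger_gap: 59.9
grip_force: 0.0
[ 453.52758608 -309.7177468   197.6691433 ]
drift 0.96 [249.8, 228.8, 283.5, 279.1] [[ 412.83183858 -320.6439719   126.        ]]
drift 0.8 [253.5, 33.6, 292.0, 82.5] [[ 565.05957532 -323.64421634  126.        ]]
drift 0.8 [123.1, 182.5, 176.0, 231.5] [[ 454.91790882 -226.19447272  126.        ]]
drift 0.69 [336.7, 128.4, 390.4, 171.5] [[ 500.47466405 -393.45294286  126.        ]]
drift 0.65 [241.2, 138.3, 280.0, 183.5] [[ 492.0207107 -315.3182367  126.       ]]
stand_hole0 0.86 [215.4, 109.3, 306.6, 202.5] [[ 485.7790718  -316.74398578   70.        ]]
stand_hole0 0.36 [240.7, 141.3, 278.7, 184.4] [[ 479.0888202  -315.52512708   70.        ]]
```

View pics/w6.png

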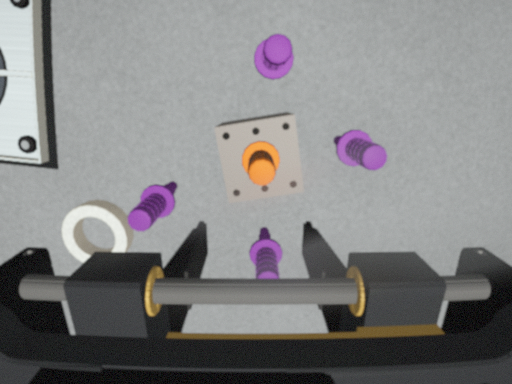

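The orange drift's handle top is at (262,172) and its collar at (261,158). The purple ones stand about 90 mm away all round.

Run:
```python
from h import *
m=camera_model("wrist")
print(px2w(m,[262,172],126),px2w(m,[261,158],76),px2w(m,[261.5,159],70))
print("purple tops at z126",px2w(m,[[374,155],[140,219],[278,47],[267,272]],126))
print("purple collars at z66/76",px2w(m,[[355,149],[158,200],[273,59],[265,252]],70))
```

```text
[[ 483.61957449 -314.14553037  126.        ]] [[ 485.19697815 -314.36553377   76.        ]] [[ 483.11299087 -314.97462177   70.        ]]
purple tops at z126 [[ 497.21444733 -399.95164838  126.        ]
 [ 444.31233371 -214.63412657  126.        ]
 [ 572.89778826 -324.67511521  126.        ]
 [ 395.36473034 -319.16105603  126.        ]]
purple collars at z66/76 [[ 493.05277643 -403.82386496   70.        ]
 [ 441.81821693 -211.82528112   70.        ]
 [ 572.22000983 -324.5078401    70.        ]
 [ 384.21662644 -319.37778173   70.        ]]
```

```bash
python3 -m jog '[[0.05,0.016,0.0025,0,0],[0.05,0.015,0.0023,0.01,0],[0.05,0,0,0.03,0],[0.05,0,0,0.03,0],[0.05,0,0,0.02,0],[0.05,0,0,0.01,0],[0.05,0,0,0,0],[0.05,0,0,0,0]]'
```

```text
clock: 10.35
tool_pos: [485.0, -314.0, 99.2]
tool_rot: [1.0, 0.0, -0.0, 0.0]
contact_force: [0.9, 1.1, 0.1]
finger_gap: 50.1
grip_force: 0.0
```

```bash
python3 -m jog '[[0.05,0,0,0.0005,0],[0.015,0,0,0,0],[0.015,0,0,0,0],[0.015,0,0,0,0],[0.015,0,0,0,0],[0.015,0,0,0,0],[0.015,0,0,0,0]]'
```

```text
clock: 10.93
tool_pos: [484.7, -314.6, 98.5]
tool_rot: [1.0, -0.0, 0.0, 0.0]
contact_force: [-0.4, -0.4, 2.7]
finger_gap: 21.4
grip_force: 30.0
```

```bash
python3 -m jog '[[0.03,0,0,0,0],[0.03,0,0,0.0025,0],[0.03,0,0,0,0],[0.03,0,0,0,0],[0.015,0,0,0,0],[0.015,0,0,0,0],[0.015,0,0,0,0],[0.015,0,0,0,0]]'
```

```text
clock: 11.6
tool_pos: [484.5, -314.3, 95.6]
tool_rot: [1.0, 0.0, -0.0, -0.0]
contact_force: [1.7, 0.0, -0.7]
finger_gap: 21.6
grip_force: 30.0
```

```bash
python3 -m jog '[[0.015,0,0,-0.02,0],[0.015,0,0,-0.04,0],[0.015,0,0,-0.04,0],[0.015,0.004,-0.015,-0.01,0],[0.015,0.01,-0.038,0,0],[0.015,0.01,-0.038,0,0],[0.015,0.01,-0.038,0,0],[0.015,0.01,-0.038,0,0],[0.015,0.01,-0.038,0,0],[0.015,0.01,-0.038,0,0],[0.015,0.01,-0.038,0,0],[0.015,0.01,-0.038,0,0]]'
python3 -m jog '[[0.015,0.007,-0.03,0.01,0],[0.015,0.006,-0.015,0.02,0],[0.015,0,0,0.02,0],[0.015,0,0,0,0],[0.015,0,0,0,0],[0.015,0,0,0,0]]'
python3 - <<'E'
from h import *
m=camera_model("wrist");a=camera("wrist");s=read_state();print(s["tool_pos"],s["contact_force"],s["finger_gap"])
for q in("drift","cup"):
  for r in trace(q,"wrist")[:2]: print(q,r["score"],r["box"])
t=np.array(s["tool_pos"]);print(w2px(m,[t-[0,0,85.6],t-[0,0,60],[581.3,29.6,52]]))
save("w7.png",cv2.resize(a[80:280,140:380],None,fx=3,fy=3))
E
```

```text
clock: 12.6
tool_pos: [568.4, 6.9, 205.4]
tool_rot: [1.0, 0.0, -0.0, 0.0]
contact_force: [0.4, -0.8, 0.4]
finger_gap: 21.6
grip_force: 30.0
clock: 13.1
tool_pos: [581.7, 49.3, 156.5]
tool_rot: [1.0, -0.0, 0.0, 0.0]
contact_force: [-0.1, -0.2, -0.4]
finger_gap: 21.5
grip_force: 30.0
[581.88488372  49.09389172 156.80054817] [ 0.41773717  0.70268378 -1.02287251] 21.342306509393307
drift 0.69 [229.5, 200.9, 277.8, 275.9]
cup 0.91 [244.1, 166.2, 305.4, 225.5]
[[255.00953455 202.93874533]
 [255.06190313 214.01127749]
 [276.5378411  196.54859983]]
```

View pics/w7.png

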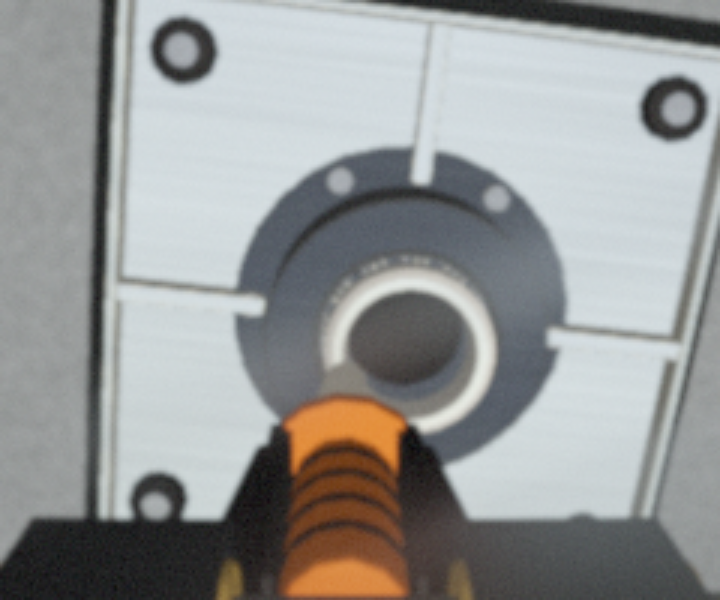

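Cup centre agrees with (581.4, 29.7) at crop px (409,350). The drift tip at crop (346,362) is over the rim's +y side. I'll approach that side to find the rim height.

```bash
python3 -m jog '[[0.015,-0.0003,-0.002,0.008,0],[0.015,0,0,0.008,0],[0.015,0,0,0.001,0],[0.015,0,0,0,0],[0.015,0,0,0,0]]'; python3 -m jog '[[0.015,0,0,0.001,0],[0.015,0,0,0.001,0],[0.015,0,0,0,0]]';  python3 -m jog '[[0.015,0,0,0.001,0],[0.015,0,0,0,0]]'
```

```text
clock: 13.67
tool_pos: [581.2, 51.5, 138.5]
tool_rot: [1.0, -0.0, -0.0, 0.0]
contact_force: [0.4, -0.8, -0.6]
finger_gap: 21.8
grip_force: 30.0
clock: 13.92
tool_pos: [581.2, 51.7, 136.9]
tool_rot: [1.0, -0.0, 0.0, -0.0]
contact_force: [-1.2, 0.7, 2.8]
finger_gap: 21.4
grip_force: 30.0
clock: 14.08
tool_pos: [581.3, 51.8, 136.1]
tool_rot: [1.0, 0.0, 0.0, -0.0]
contact_force: [-1.4, 1.8, 5.4]
finger_gap: 21.5
grip_force: 30.0
```

```bash
python3 -m jog '[[0.015,0,0,0.001,0],[0.015,0,0,0,0]]'; python3 -m jog '[[0.015,0,0,0.001,0],[0.015,0,0,0,0]]'
```

```text
clock: 14.25
tool_pos: [581.4, 51.9, 135.3]
tool_rot: [1.0, -0.0, 0.0, -0.0]
contact_force: [-1.0, 1.8, 6.8]
finger_gap: 21.4
grip_force: 30.0
clock: 14.42
tool_pos: [581.4, 52.0, 134.3]
tool_rot: [1.0, -0.0, 0.0, -0.0]
contact_force: [-2.2, 3.3, 7.4]
finger_gap: 21.7
grip_force: 30.0
```

```bash
python3 -m jog '[[0.015,0,0,-0.010,0],[0.015,0,0.022,0,0],[0.015,0,0.0205,0,0],[0.015,0,0,0.003,0],[0.015,0,0,0,0],[0.015,0,0,0,0]]'
python3 - <<'E'
from h import *
m=camera_model("wrist");a=camera("wrist");s=read_state();print(s["tool_pos"],s["contact_force"])
for r in trace("cup","wrist")[:1]: print(r["score"],r["box"])
print(w2px(m,[[581.4,29.7,50]]))
save("w8.png",cv2.resize(a[120:270,160:360],None,fx=4,fy=4))
E
```

```text
clock: 14.92
tool_pos: [581.2, 9.3, 140.8]
tool_rot: [1.0, -0.0, -0.0, -0.0]
contact_force: [-0.0, -0.8, -0.1]
finger_gap: 21.5
grip_force: 30.0
[581.18573787   9.60565451 140.77764386] [ 0.26517145 -0.85682399 -1.07052804]
0.74 [197.0, 169.4, 259.8, 227.4]
[[231.09575676 200.69133919]]
```

View pics/w8.png

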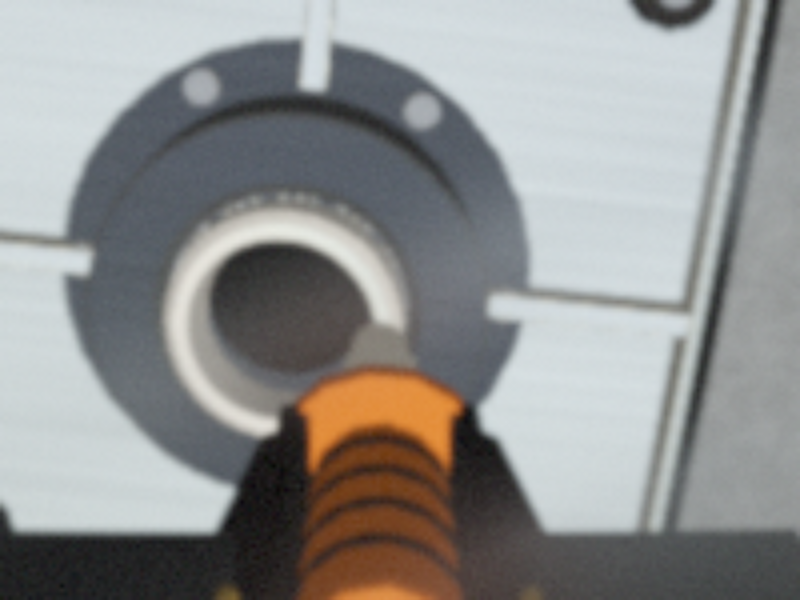

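The tip is over the rim's -y side at crop (380,335) and the cup still looks nearly level. I'll tap this side.

```bash
python3 -m jog '[[0.015,0,0.0003,0.003,0],[0.015,0,0,0,0],[0.015,0,0,0,0]]'; python3 -m jog '[[0.015,0,0,0.001,0],[0.015,0,0,0,0]]';python3 -m jog '[[0.015,0,0,0.001,0],[0.015,0,0,0,0]]';python3 -m jog '[[0.015,0,0,0.001,0],[0.015,0,0,0,0]]'
```

```text
clock: 15.27
tool_pos: [581.3, 9.2, 137.6]
tool_rot: [1.0, 0.0, 0.0, 0.0]
contact_force: [0.6, 0.2, -1.0]
finger_gap: 21.7
grip_force: 30.0
clock: 15.43
tool_pos: [581.4, 9.0, 136.9]
tool_rot: [1.0, 0.0, 0.0, 0.0]
contact_force: [-0.4, 0.3, 2.8]
finger_gap: 21.5
grip_force: 30.0
clock: 15.6
tool_pos: [581.4, 8.7, 136.1]
tool_rot: [1.0, 0.0, 0.0, 0.0]
contact_force: [-0.9, -0.5, 5.5]
finger_gap: 21.5
grip_force: 30.0
clock: 15.77
tool_pos: [581.5, 8.5, 135.3]
tool_rot: [1.0, 0.0, 0.001, 0.0]
contact_force: [0.5, -1.0, 7.3]
finger_gap: 21.7
grip_force: 30.0
```

```bash
python3 -m jog '[[0.015,0,0,0.001,0],[0.015,0,0,0,0]]'; python3 -m jog '[[0.015,0,0,0.0005,0],[0.015,0,0,0,0]]'; python3 -m jog '[[0.015,0,0,-0.008,0],[0.015,0,0,0,0],[0.015,0,0,0.005,0],[0.015,0,0,0,0],[0.015,0,0,0,0]]'; python3 -m jog '[[0.015,0,0,0.001,0],[0.015,0,0,0,0]]'; python3 -m jog '[[0.015,0,0,0.001,0],[0.015,0,0,0,0]]'
```

```text
clock: 15.93
tool_pos: [581.7, 8.4, 134.4]
tool_rot: [1.0, 0.0, 0.001, 0.0]
contact_force: [-0.7, -2.0, 7.0]
finger_gap: 21.5
grip_force: 30.0
clock: 16.1
tool_pos: [581.8, 8.3, 134.0]
tool_rot: [1.0, 0.0, 0.001, 0.001]
contact_force: [0.1, -3.2, 7.3]
finger_gap: 21.6
grip_force: 30.0
clock: 16.52
tool_pos: [580.9, 8.9, 135.6]
tool_rot: [1.0, 0.0, -0.001, -0.0]
contact_force: [-0.1, 0.3, -0.4]
finger_gap: 21.7
grip_force: 30.0
clock: 16.68
tool_pos: [581.1, 8.8, 134.8]
tool_rot: [1.0, 0.0, -0.0, 0.0]
contact_force: [0.3, -0.1, -0.8]
finger_gap: 21.6
grip_force: 30.0
clock: 16.85
tool_pos: [581.3, 8.8, 134.3]
tool_rot: [1.0, 0.0, 0.0, 0.0]
contact_force: [-0.1, -0.2, 2.2]
finger_gap: 22.0
grip_force: 30.0
```

The rim on this side is about 2.5 mm lower than before, so the taps work. I'll continue alternating with readings each side.

```bash
python3 -m jog '[[0.015,0,0,0.001,0],[0.015,0,0,0.0005,0],[0.015,0,0,0,0]]'; python3 -m jog '[[0.015,0,0,-0.007,0],[0.015,0,-0.0215,0,0],[0.015,0,-0.021,0,0],[0.015,0,0,0.003,0],[0.015,0,0,0.0025,0],[0.015,0,0,0,0]]'; python3 -m jog '[[0.015,0,0,0.001,0],[0.015,0,0,0,0]]';  python3 -m jog '[[0.015,0,0,0.001,0],[0.015,0,0,0,0]]'; python3 -m jog '[[0.015,0,0,0.001,0],[0.015,0,0,0,0]]'
```

```text
clock: 17.1
tool_pos: [581.4, 8.6, 133.3]
tool_rot: [1.0, 0.0, 0.0, 0.0]
contact_force: [-1.8, -1.1, 6.8]
finger_gap: 21.4
grip_force: 30.0
clock: 17.6
tool_pos: [581.5, 51.2, 134.3]
tool_rot: [1.0, 0.0, 0.0, 0.0]
contact_force: [0.2, -0.4, 1.9]
finger_gap: 22.0
grip_force: 30.0
clock: 17.77
tool_pos: [581.6, 50.7, 133.7]
tool_rot: [1.0, -0.0, 0.0, -0.0]
contact_force: [0.3, 2.3, 5.1]
finger_gap: 21.5
grip_force: 30.0
clock: 17.93
tool_pos: [581.6, 50.8, 132.8]
tool_rot: [1.0, -0.001, 0.001, -0.0]
contact_force: [-1.2, 3.8, 7.3]
finger_gap: 21.4
grip_force: 30.0
clock: 18.1
tool_pos: [581.7, 50.9, 132.0]
tool_rot: [1.0, -0.001, 0.001, -0.0]
contact_force: [-0.5, 4.0, 8.8]
finger_gap: 21.4
grip_force: 30.0
```

```bash
python3 -m jog '[[0.015,0,0,-0.007,0],[0.015,0,0.0215,0,0],[0.015,0,0.021,0,0],[0.015,0,0,0.004,0],[0.015,0,0,0.0015,0],[0.015,0,0,0.001,0],[0.015,0,0,0.001,0],[0.015,0,0,0.0005,0],[0.015,0,0,0,0]]'; python3 -m jog '[[0.015,0,0,-0.007,0],[0.015,0,-0.0215,0,0],[0.015,0,-0.021,0,0],[0.015,0,0,0.004,0],[0.015,0,0,0.002,0],[0.015,0,0,0.001,0],[0.015,0,0,0.001,0],[0.015,0,0,0.0005,0],[0.015,0,0,0,0]]'
```

```text
clock: 18.85
tool_pos: [581.9, 7.4, 131.3]
tool_rot: [1.0, 0.001, 0.001, 0.002]
contact_force: [-2.0, -10.5, 10.4]
finger_gap: 21.5
grip_force: 30.1
clock: 19.6
tool_pos: [581.5, 51.9, 129.5]
tool_rot: [1.0, -0.0, 0.001, -0.001]
contact_force: [0.5, 7.1, 8.0]
finger_gap: 21.8
grip_force: 30.0
```

```bash
python3 -m jog '[[0.015,0,0,-0.008,0],[0.015,0,0.022,0,0],[0.015,0,0.020,0,0],[0.015,0,0,0.004,0],[0.015,0,0,0.001,0],[0.015,0,0,0,0],[0.015,0,0,0,0]]'; python3 -m jog '[[0.015,0,0,0.001,0],[0.015,0,0,0,0]]'; python3 -m jog '[[0.015,0,0,0.001,0],[0.015,0,0,0,0]]'; python3 -m jog '[[0.015,0,0,0.001,0],[0.015,0,0,0,0]]'
```

```text
clock: 20.18
tool_pos: [581.5, 9.3, 132.1]
tool_rot: [1.0, 0.0, 0.0, 0.0]
contact_force: [0.0, -2.6, 4.0]
finger_gap: 21.7
grip_force: 30.0
clock: 20.35
tool_pos: [581.5, 9.4, 131.2]
tool_rot: [1.0, 0.0, 0.0, 0.0]
contact_force: [-0.7, -4.3, 6.6]
finger_gap: 22.0
grip_force: 30.0
clock: 20.52
tool_pos: [581.5, 9.3, 130.4]
tool_rot: [1.0, 0.001, 0.001, 0.001]
contact_force: [-1.0, -5.8, 8.3]
finger_gap: 21.6
grip_force: 30.0
clock: 20.68
tool_pos: [581.5, 9.2, 129.4]
tool_rot: [1.0, 0.001, 0.001, 0.001]
contact_force: [-0.7, -6.8, 8.4]
finger_gap: 21.7
grip_force: 30.0
```

```bash
python3 -m jog '[[0.015,0,0,-0.008,0],[0.015,0,-0.0205,0,0],[0.015,0,-0.0205,0,0],[0.015,0,0,0.004,0],[0.015,0,0,0.002,0],[0.015,0,0,0.001,0],[0.015,0,0,0.001,0],[0.015,0,0,0.001,0],[0.015,0,0,0,0]]'; python3 -m jog '[[0.015,0,0,0.0005,0],[0.015,0,0,0,0]]'
python3 - <<'E'
from h import *
m=camera_model("wrist");a=camera("wrist")
save("w9.png",cv2.resize(a[120:270,160:360],None,fx=4,fy=4))
E
```

```text
clock: 21.43
tool_pos: [581.3, 50.3, 128.3]
tool_rot: [1.0, -0.0, 0.0, -0.0]
contact_force: [-0.0, 1.3, 6.5]
finger_gap: 21.6
grip_force: 30.0
clock: 21.6
tool_pos: [581.6, 49.7, 128.0]
tool_rot: [1.0, -0.0, 0.001, -0.0]
contact_force: [-1.9, 0.5, 7.5]
finger_gap: 21.4
grip_force: 30.0
```

View pics/w9.png

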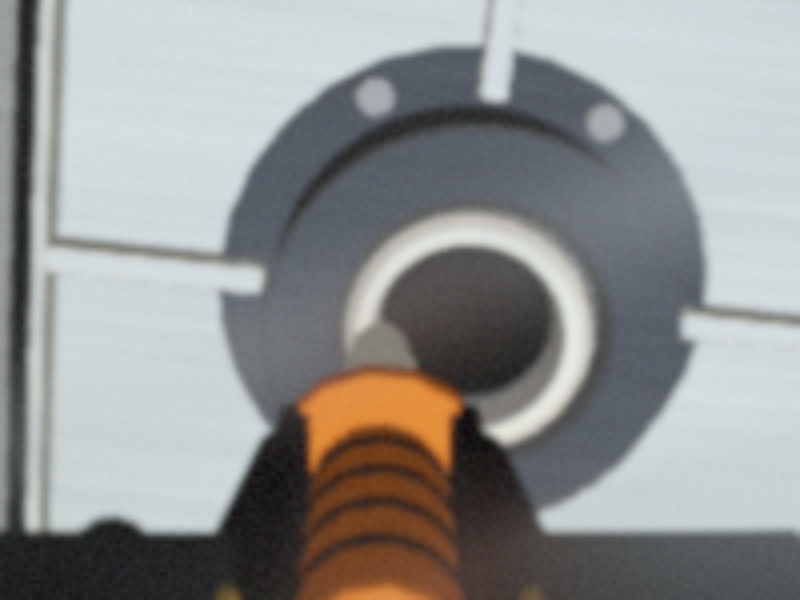

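The cup is nearly level and well down in the bore. The tip is at crop (380,340), slightly inboard on the rim, so I'll widen a little and continue.

```bash
python3 -m jog '[[0.015,0,0,-0.008,0],[0.015,0,0.0205,0,0],[0.015,0,0.0205,0,0],[0.015,0,0,0.004,0],[0.015,0,0,0.002,0],[0.015,0,0,0.001,0],[0.015,0,0,0.001,0],[0.015,0,0,0.0005,0],[0.015,0,0,0,0]]'; python3 -m jog '[[0.015,0,0,0.0005,0],[0.015,0,0,0,0]]';  python3 -m jog '[[0.015,0,0,0.0005,0],[0.015,0,0,0,0]]'
```

```text
clock: 22.4
tool_pos: [581.6, 8.8, 127.6]
tool_rot: [1.0, 0.0, 0.001, 0.001]
contact_force: [-2.2, -7.1, 9.1]
finger_gap: 21.7
grip_force: 30.0
clock: 22.57
tool_pos: [581.7, 8.9, 127.3]
tool_rot: [1.0, 0.0, 0.001, 0.001]
contact_force: [-1.1, -7.0, 10.6]
finger_gap: 21.3
grip_force: 30.0
clock: 22.73
tool_pos: [581.7, 8.9, 127.0]
tool_rot: [1.0, 0.001, 0.001, 0.001]
contact_force: [-3.5, -6.2, 12.5]
finger_gap: 21.5
grip_force: 30.0
```

```bash
python3 -m jog '[[0.015,0,0,-0.008,0],[0.015,0,-0.021,0,0],[0.015,0,-0.021,0,0],[0.015,0,0,0.004,0],[0.015,0,0,0.002,0],[0.015,0,0,0.001,0],[0.015,0,0,0.001,0],[0.015,0,0,0,0]]'; python3 -m jog '[[0.015,0,0,0.001,0],[0.015,0,0,0,0]]';  python3 -m jog '[[0.015,0,0,0.001,0],[0.015,0,0,0,0]]';  python3 -m jog '[[0.015,0,0,0.001,0],[0.015,0,0,0,0]]'
```

```text
clock: 23.4
tool_pos: [581.3, 52.1, 126.8]
tool_rot: [1.0, -0.0, 0.0, -0.001]
contact_force: [-3.3, 8.1, 14.0]
finger_gap: 21.6
grip_force: 30.0
clock: 23.57
tool_pos: [581.7, 52.1, 126.4]
tool_rot: [1.0, -0.0, 0.001, -0.001]
contact_force: [-3.4, 8.0, 19.0]
finger_gap: 21.5
grip_force: 30.0
clock: 23.73
tool_pos: [582.0, 52.1, 126.1]
tool_rot: [1.0, -0.0, 0.002, -0.001]
contact_force: [-4.2, 7.9, 24.6]
finger_gap: 21.5
grip_force: 33.5
clock: 23.9
tool_pos: [582.1, 52.1, 125.9]
tool_rot: [1.0, -0.0, 0.002, -0.001]
contact_force: [-6.0, 8.7, 32.6]
finger_gap: 21.6
grip_force: 37.8
```

```bash
python3 -m jog '[[0.015,0,0,-0.010,0],[0.015,0,0.0215,0,0],[0.015,0,0.0205,0,0],[0.015,0,0,0.004,0],[0.015,0,0,0.002,0],[0.015,0,0,0,0]]'; python3 -m jog '[[0.015,0,0,0.001,0],[0.015,0,0,0.001,0],[0.015,0,0,0,0]]';  python3 -m jog '[[0.015,0,0,0.001,0],[0.015,0,0,0,0]]';  python3 -m jog '[[0.015,0,0,0.001,0],[0.015,0,0,0,0]]'
```

```text
clock: 24.4
tool_pos: [581.3, 8.7, 126.8]
tool_rot: [1.0, -0.0, -0.0, 0.0]
contact_force: [-1.8, -4.5, 5.5]
finger_gap: 21.5
grip_force: 32.4
clock: 24.65
tool_pos: [581.5, 9.1, 126.3]
tool_rot: [1.0, 0.0, 0.001, 0.001]
contact_force: [-4.5, -5.6, 20.5]
finger_gap: 21.7
grip_force: 34.8
clock: 24.82
tool_pos: [581.7, 9.1, 126.1]
tool_rot: [1.0, 0.0, 0.001, 0.001]
contact_force: [-6.4, -4.5, 28.0]
finger_gap: 21.8
grip_force: 37.5
clock: 24.98
tool_pos: [581.8, 9.1, 125.8]
tool_rot: [1.0, 0.0, 0.001, 0.001]
contact_force: [-8.6, -5.9, 36.0]
finger_gap: 21.5
grip_force: 39.3
```

Both sides read the same height and are solid. Quick check of the +x and -x rim points.

```bash
python3 -m jog '[[0.015,0,0,-0.012,0],[0.015,0.011,-0.0105,0,0],[0.015,0.010,-0.0105,0,0],[0.015,0,0,0.005,0],[0.015,0,0,0.003,0],[0.015,0,0,0,0]]'; python3 -m jog '[[0.015,0,0,0.001,0],[0.015,0,0,0.001,0],[0.015,0,0,0,0]]';  python3 -m jog '[[0.015,0,0,0.001,0],[0.015,0,0,0,0]]';  python3 -m jog '[[0.015,0,0,-0.011,0],[0.015,-0.022,0,0,0],[0.015,-0.021,0,0,0],[0.015,0,0,0.005,0],[0.015,0,0,0.003,0],[0.015,0,0,0,0]]'; python3 -m jog '[[0.015,0,0,0.001,0],[0.015,0,0,0.001,0],[0.015,0,0,0,0]]';python3 -m jog '[[0.015,0,0,0.001,0],[0.015,0,0,0,0]]'
```

```text
clock: 25.48
tool_pos: [602.2, 30.9, 126.5]
tool_rot: [1.0, 0.0, 0.0, -0.0]
contact_force: [2.0, 2.5, 4.9]
finger_gap: 21.4
grip_force: 33.4
clock: 25.73
tool_pos: [602.3, 30.6, 126.0]
tool_rot: [1.0, -0.0, 0.001, -0.0]
contact_force: [-2.6, 4.4, 17.2]
finger_gap: 21.5
grip_force: 35.3
clock: 25.9
tool_pos: [602.4, 30.6, 125.7]
tool_rot: [1.0, -0.0, 0.001, -0.0]
contact_force: [-4.3, 3.9, 24.8]
finger_gap: 21.1
grip_force: 36.4
clock: 26.4
tool_pos: [558.8, 30.2, 126.1]
tool_rot: [1.0, -0.0, -0.001, 0.0]
contact_force: [-2.7, 0.5, 2.3]
finger_gap: 21.5
grip_force: 33.5
clock: 26.65
tool_pos: [559.2, 30.2, 125.3]
tool_rot: [1.0, 0.0, -0.001, 0.0]
contact_force: [-6.7, 0.4, 14.1]
finger_gap: 21.7
grip_force: 35.4
clock: 26.82
tool_pos: [559.3, 30.1, 125.0]
tool_rot: [1.0, 0.0, -0.0, 0.0]
contact_force: [-8.7, -0.4, 20.9]
finger_gap: 21.4
grip_force: 36.5
```

```bash
python3 -m jog '[[0.015,0,0,-0.03,0],[0.015,0,0,-0.04,0],[0.015,-0.015,0.005,-0.015,0],[0.015,-0.01,0,0,0],[0.015,0,0,0,0],[0.015,0,0,0,0]]'
python3 - <<'E'
from h import *
s=read_state();m=camera_model("wrist");a=camera("wrist");print(s["tool_pos"],s["contact_force"],s["tool_rot"])
r=trace("cup","wrist")[:1]
for r in r: print(r["score"],r["box"])
print(w2px(m,[[581.4,29.7,42]]))
b=cv2.resize(a[90:290,140:380],None,fx=3,fy=3); save("w10.png",b)
E
```

```text
clock: 27.32
tool_pos: [534.0, 25.3, 207.8]
tool_rot: [1.0, -0.0, -0.001, -0.0]
contact_force: [0.1, -0.9, -1.6]
finger_gap: 21.4
grip_force: 33.0
[534.04962173  25.33513108 207.75070297] [ 0.14124707 -0.88023547 -1.6265635 ] [ 9.99999852e-01 -9.40562793e-05 -5.36287091e-04 -1.25205567e-05]
0.64 [224.9, 110.5, 275.4, 160.8]
[[250.59906711 135.50247172]]
```

View pics/w10.png

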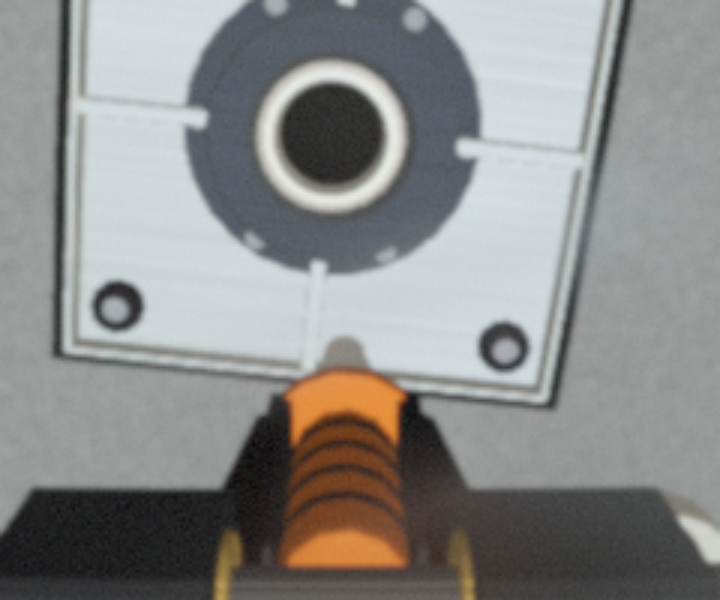

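The cup sits centred and flush with an even gap all round (crop px 332,135). Now I'll take the drift back.

```bash
python3 -m jog '[[0.015,-0.0055,0.015,0,0],[0.015,-0.0055,0.038,0,0],[0.015,-0.0055,0.038,0,0],[0.015,-0.0055,0.038,0,0],[0.015,-0.0055,0.038,0,0],[0.015,-0.0055,0.038,0,0],[0.015,-0.0055,0.038,0,0],[0.015,-0.0055,0.038,0,0],[0.015,-0.0055,0.038,0,0],[0.015,0,0.0205,0,0],[0.015,0,0,0,0],[0.015,0,0,0,0]]'
```

```text
clock: 28.42
tool_pos: [484.6, -315.0, 207.2]
tool_rot: [1.0, -0.001, -0.001, -0.001]
contact_force: [-0.3, -0.2, -1.7]
finger_gap: 21.0
grip_force: 33.0
```

```bash
python3 -m jog '[[0.015,0,0,0.02,0],[0.015,0,0,0.03,0],[0.015,0,0,0,0],[0.015,0,0,0.01,0],[0.015,0,0,0.01,0],[0.015,0,0,0,0],[0.015,0,0,0,0]]'; python3 -m jog '[[0.015,0,-0.0004,0.01,0],[0.015,0,0,0.01,0],[0.015,0,0,0.008,0],[0.015,0,0,0.005,0],[0.015,0,0,0,0],[0.015,0,0,0,0]]'
```

```text
clock: 29.0
tool_pos: [485.0, -314.0, 139.0]
tool_rot: [1.0, 0.0, 0.0, 0.0]
contact_force: [-0.9, 0.3, -0.4]
finger_gap: 21.5
grip_force: 33.0
clock: 29.5
tool_pos: [484.7, -313.8, 105.4]
tool_rot: [1.0, -0.0, -0.0, -0.0]
contact_force: [0.4, -0.5, -0.7]
finger_gap: 21.7
grip_force: 33.0
```

```bash
python3 -m jog '[[0.015,0,0,0.004,0],[0.015,0,0,0.003,0],[0.015,0,0,0,0],[0.015,0,0,0,0]]'; python3 -m jog '[[0.015,0,0,0.0015,0],[0.015,0,0,0,0],[0.015,0,0,0,0]]';python3 -m jog '[[0.015,0,0,0.001,0],[0.015,0,0,0,0],[0.015,0,0,0,0]]'
```

```text
clock: 29.83
tool_pos: [484.7, -313.8, 98.7]
tool_rot: [1.0, 0.0, -0.0, -0.0]
contact_force: [-0.0, -1.1, -1.2]
finger_gap: 21.5
grip_force: 33.0
clock: 30.08
tool_pos: [484.8, -313.8, 97.3]
tool_rot: [1.0, -0.0, 0.0, 0.0]
contact_force: [-0.2, 0.1, -0.8]
finger_gap: 22.0
grip_force: 33.0
clock: 30.33
tool_pos: [484.7, -313.8, 96.2]
tool_rot: [1.0, 0.0, -0.0, 0.0]
contact_force: [0.3, 0.6, -0.6]
finger_gap: 21.4
grip_force: 33.0
```

```bash
python3 -m jog '[[0.015,0,0,0.001,0],[0.015,0,0,0,0],[0.015,0,0,0,0]]';python3 -m jog '[[0.015,0,0,0.0008,0],[0.015,0,0,0,0],[0.015,0,0,0,0]]'
```

```text
clock: 30.58
tool_pos: [484.8, -313.9, 95.4]
tool_rot: [1.0, 0.0, 0.0, 0.0]
contact_force: [-0.5, 0.4, 2.7]
finger_gap: 21.4
grip_force: 33.3
clock: 30.83
tool_pos: [484.8, -313.9, 95.4]
tool_rot: [1.0, 0.0, 0.0, 0.0]
contact_force: [-2.2, 1.4, 11.1]
finger_gap: 21.2
grip_force: 34.4
```

Collar is resting on the stand. Release and withdraw straight up.

```bash
python3 -m jog '[[0.015,0,0,-0.0008,0],[0.035,0,0,0,0],[0.045,0,0,0,0],[0.045,0,0,0,0],[0.045,0,0,-0.015,0],[0.045,0,0,-0.04,0],[0.045,0,0,-0.04,0],[0.045,0,0,-0.02,0],[0.045,0,0,0,0],[0.045,-0.015,0,0,0],[0.045,-0.015,0,0,0],[0.045,0,0,0,0]]'; python3 -m jog '[[0.045,0,0,0,0],[0.045,0,0,0,0]]'
python3 - <<'E'
from h import *
m=camera_model("wrist");a=camera("wrist");b=camera("top");mt=camera_model("top")
for q in("drift","cup"):
  for c,mm in(("wrist",m),("top",mt)):
    for r in trace(q,c)[:5]:
      bx=r["box"]; im=a if c=="wrist" else b; print(q,c,round(r["score"],2),bx,im[r["region"]].mean(0).round(), px2w(mm,[(bx[0]+bx[2])/2,(bx[1]+bx[3])/2],110 if q=="drift" else 42)[0].round(1))
h=cv2.cvtColor(a,cv2.COLOR_RGB2HSV);k=cv2.inRange(h,(5,150,90),(18,255,255));ys,xs=np.nonzero(k);print("orange px",len(xs),xs.min(),xs.max(),ys.min(),ys.max())
print(w2px(m,[[484.6,-314.3,126],[484.6,-314.3,76]]))
E
```

```text
clock: 31.83
tool_pos: [452.9, -313.3, 209.4]
tool_rot: [1.0, -0.0, -0.001, -0.001]
contact_force: [0.4, -0.6, 0.5]
finger_gap: 44.8
grip_force: 0.0
clock: 32.0
tool_pos: [455.2, -313.9, 209.8]
tool_rot: [1.0, -0.0, -0.0, -0.0]
contact_force: [0.2, 0.0, -1.0]
finger_gap: 44.8
grip_force: 0.0
drift wrist 0.82 [235.8, 139.6, 273.2, 183.6] [215. 142.  72.] [ 487.7 -313.7  110. ]
drift wrist 0.8 [128.7, 180.0, 175.8, 228.1] [134.  79. 152.] [ 449.1 -221.3  110. ]
drift wrist 0.71 [245.8, 224.7, 278.1, 278.1] [128.  81. 144.] [ 401.8 -320.6  110. ]
drift wrist 0.69 [328.6, 130.4, 380.3, 170.2] [148. 101. 164.] [ 497.7 -399.1  110. ]
drift wrist 0.57 [249.7, 38.8, 288.2, 84.2] [163. 100. 181.] [ 568.1 -325.1  110. ]
drift top 0.61 [342.8, 187.1, 358.9, 198.1] [129.  79. 152.] [ 576.  -321.5  110. ]
orange px 985 200 348 142 337
[[255.2969734  169.25756108]
 [255.18504328 157.90726706]]
```

```bash
python3 -c "
from workcell import *
print(close_job())"
```

```text
the job is handed in; nothing more can be done
None
```

The cup was tapped down with the drift until it met solid, near-equal resistance (within about 1 mm) at four points round the rim, and it looked flush with the housing face. The drift is back upright in its stand, and I handed the job in at about 32 s of the 72 s allowed.

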